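Set the ratchet to tighten and lock the analyser down for the drive

TASK

The mobile clinic is about to drive off and the white analyser must be locked down. Flip the small red direction lever on the black ratchet head over to tighten (clockwise), swing the blue-gripped handle most of the way back anticlockwise and check that it free-wheels without undoing the screw, then swing it clockwise until the screw's red pointer stands in the green sector of the dial. Let go and leave the handle, lever and pointer there, and do not disturb the spare clamp, tub, jar or stapler.

Things in the scene. Friction and masses are not known exactly. Their poses are not given: they have to be found in the camera images.
- lock_axis (a point): Vertical axis of ratchet and screw, on top of the fixed grey dial (148 mm across, 18 mm above the desk); x axis points to the white analyser (top 71 mm above the desk, near face 150 mm from the axis), z up. Above the dial: steel flange with red pointer (108 mm across), black ratchet head (100 mm across, top 51 mm above the desk, centre cap to 59).
- lever_tab (a point): Centre of the direction lever's upright red tab, 72 mm above the desk: a post 12 mm across, 60 to 84 mm above the desk, that revolves freely on its own axis, on a red arm (top at 60 mm). The arm pivots on the ratchet head about a vertical axis 42 mm from the lock axis, diametrically opposite the handle; the tab is 28 mm from that pivot. Pinch the tab or push it sideways.
- lever (a joint): Direction lever, rad, clockwise from above positive; at 0 it points straight away from the handle; stops at -0.40 and 0.40. Starts at about -0.4 = loosen: the handle drives the screw anticlockwise only. Near +0.4 = tighten: drives clockwise only, free-wheels anticlockwise. Stays where it is left (1 to 4 N at the tab moves it), may twitch by 0.1 as the ratchet clicks. The tab travels 22 mm.
- handle_grip (a point): Middle of the upright blue grip at the end of the steel handle, 130 mm from the lock axis, 72 mm above the desk; x axis points outward along the handle, z up. A round post 28 mm across, 48 to 94 mm above the desk, that revolves freely on its own axis, so it may be held at constant gripper yaw. The bar below it is 22 mm wide, top at 47 mm.
- handle (a joint): Handle angle about the lock axis, rad, clockwise from above positive. Stops at -1.30 (fully back) and +0.20; starts within -0.1 to 0.1, stays where left. About 3 N at the grip when free-wheeling, 5 N when driving the screw. 20 teeth: after reversing, up to 0.35 rad passes before the screw follows. Further strokes may be made.
- screw (a joint): Screw angle about the lock axis, rad, clockwise (tightening) positive; it starts between -0.2 and 0.2 and stays where it is left. A red pointer on the steel flange shows it. The green sector of the dial spans 0.45 to 0.95, its middle is at 0.70.
- pointer_tip (a point): The tip of the screw's red pointer, 64 mm from the lock axis, 24 mm above the desk.
- spare_knob (a joint): Bystander: the black T-handle (88 mm long, 66 mm above the desk) of a spare clamp beside the work; rad. Leave it alone.
- spare_mid (a point): Bystander: the middle of the T-handle of the spare clamp, 58 mm above the desk, on an 80 mm square base fixed to the desk.
- tub: Bystander: white round wipes tub, 84 mm across, 130 mm tall, loose; origin at the centre of its underside.
- jar: Bystander: small white jar with a blue cap, 44 mm across, 60 mm tall, loose; origin at the centre of its underside.
- stapler: Bystander: orange and black stapler, 120 x 34 x 48 mm, loose; origin at the centre of its underside.

How it is judged:
By the outcome, as a careful person would: the job done as asked, in the order asked, and still so for the second after the job is handed in, with the robot touching nothing.
It also fails if it takes over 51 s, if anything falls off the work surface, if the arm or the gripper's body presses on something with over 40 N, if the wrist force passes 120 N, or if a joint passes its speed limit or range.

ROBOT

A 7-joint arm with a two-finger parallel gripper is mounted at the origin on the work surface. World frame = base frame: x ahead of the robot, y to its left, z up, the work surface at z = 0. Lengths are in m, angles in rad, forces in N, time in s.
With the tool pointing down it reaches from about 0.35 to 0.9 m from the base axis. Payload 19.9 kg.
Tool frame: the origin (TCP) lies at the very end of the fingers, on their centre line; the grasp point (between the pads) lies 19 mm behind it; z points along the fingers, x is the direction in which the jaws open and shut, and the axes are right-handed (so a half turn about z gives the same grasp; the last joint's range is limited). The gripper opens to 85 mm and grips with 20 to 120 N. Pads are 22 mm wide; open, the fingers measure 114 mm over their backs; the gripper's body (76 mm by 85 mm) begins 54 mm behind the grasp point. The pads swing forward as they close: fully open they stand 13 mm farther back than shut.
Start: joints at [-0.042, 0.417, -0.01, 1.614, 0.005, 1.111, -0.053], TCP at [0.625, 0, 0.231] pointing down, gripper open.
Joint ranges: [-2.81, 2.81], [-0.39, 2.02], [-1.27, 1.25], [0.06, 2.57], [-1.19, 4.33], [0.19, 2], [-2.82, 2.82]. Speed limits (rad/s): [1.89, 1.89, 2.39, 2.39, 3.01, 3.01, 3.01].

INTERFACE

Orientations are given as [roll, pitch, yaw] about the fixed x, y, z axes, in that order (R = Rz(yaw) Ry(pitch) Rx(roll)).
In Python, from workcell import telemetry, vision, ctrl gives the robot as it stands. The module is installed in compiled form; this text tells all that it offers.
- The arm moves only by the tool jog_arm, never from a script. Its argument "series" is one flat list of numbers, 5 for each row, row after row: the closure, from -1 (fully open) to 1 (shut), then the shift along the tool's x, y, z in cm, then the turn about the tool's z in rad. In form: [fingers, dx, dy, dz, roll, fingers, dx, dy, dz, roll, ...]. A call has 1 to 5 rows; each row shifts and turns the commanded pose from where the row before left it, along the tool's axes as they then stand; what a row does not reach is not made up. A row lasts 1/10 s, in which the tool goes at most 50 mm and 8.59 degrees, less where a joint would pass 70% of its speed; a pose out of reach is approached as far as the arm can. A call with a gripper value outside its range is refused whole. The fingers move at their own pace and stop on an object; "grip_force" is the grip in N (left out, the last holds). Time passes only in rows, so rows that do not move let the fingers close. It gives the time, the measured TCP pose, the force and the opening at its end, in the units of the state.
- telemetry.get_obs(): the state, without advancing time (a new reading comes with each control period).
- vision.grab_frame(name): name is "scene" or "side" or "wrist"; returns the picture (400x640x3 uint8, blue, green, red); there is no depth.
- vision.calibration(name): a dict with "fx", "fy", "cx", "cy" (pixels), "k1" (the pictures are not rectified: a ray, as slopes to the right and down, at radius r is drawn at 1 + k1 r^2 times it, then the intrinsics apply), "R" (3x3) and "t" (3): a world point X has camera coordinates R X + t; the wrist camera has in their place "hand_eye" (4x4, takes a point from camera to tool coordinates, whose origin is the TCP and whose axes are the tool frame's). Camera axes: x right, y down, z forward; pixel columns grow to the right and rows downward; lengths in m; the calibration is good to about 2 mm. A picture is of the moment at which its call begins: read the wrist's pose just before it. calibration takes no time and is no camera call.
- ctrl.finish_job(): hands the job in, once; it reports no verdict.
The state is a dict: "t": time; "joint_positions": joint angles; "qd": joint speeds; "tau": joint torques, N m; "tcp_pos": TCP position; "ee_rot": TCP orientation; "wrist_force": force on the tool from outside, world axes, zero at the start; "moment": the same for the moment, N m; "finger_gap": opening from 0.0 (shut) to 1.0 (fully open).
Only numpy, scipy, OpenCV 4.12 (cv2) and the standard library are available. Lean on these libraries where they do the work, as an engineer would, in place of code of your own. Each camera call takes 0.05 s, during which the arm holds its last target.

## Working session

There is one attempt and no reset: what is moved stays moved. The work goes in short steps, Python scripts to look and compute and a tool call to move; the robot and the scene stay as the last step left them, time stands still between calls to the robot, and variables do not carry over. Pictures are saved under pics/ and viewed, and the job is handed in when it is done.

Besides the shell and the picture viewer there is one more tool, called as a command line: name --argument value ..., lists and objects as JSON in quotes. jog_arm: Moves the arm, as the interface text tells. Its arguments: {"type":"object","properties":{"series":{"type":"array"},"grip_force":{"type":"number"}},"required":["series"]}

```bash
mkdir -p pics; ls; python3 - <<'E'
from workcell import telemetry, vision, ctrl
import cv2
print(telemetry.get_obs())
for n in ("scene","side","wrist"):
    cv2.imwrite(f"pics/{n}0.png",vision.grab_frame(n)); print(n,vision.calibration(n))
E
```

```text
pics
{'t': 0.0, 'joint_positions': array([-0.04150723,  0.41799873, -0.01036362,  1.6142199 ,  0.00475195,
        1.1107252 , -0.05303463]), 'qd': array([ 1.32312744e-05,  8.86530230e-05, -8.62898150e-04,  9.35635707e-04,
       -4.01616379e-04, -4.97588471e-04, -6.77552119e-04]), 'tau': array([ 3.43503270e-04, -8.64444852e+01,  6.79280274e-01, -4.34903777e+01,
        1.92400004e-02,  7.37222959e-03,  1.31192037e-04]), 'tcp_pos': array([6.24618396e-01, 1.38681647e-05, 2.30625350e-01]), 'ee_rot': array([3.14147421e+00, 1.32243613e-03, 5.94717133e-05]), 'wrist_force': array([-0.06783968, -0.03944751,  1.0795203 ]), 'moment': array([-0.06362654, -0.03671659,  0.0343628 ]), 'finger_gap': 0.9979357001474902}
scene {'fx': 447.0140907885238, 'fy': 447.0140907885238, 'cx': 324.7696040927605, 'cy': 202.39192040591365, 'k1': -0.10102292417821171, 'R': array([[ 0.33853022,  0.94094997, -0.00323141],
       [ 0.66896442, -0.24308889, -0.70242038],
       [-0.66172796,  0.23562883, -0.71175499]]), 't': array([-0.13561094, -0.28162387,  1.66130183])}
side {'fx': 500.1434812479098, 'fy': 500.1434812479098, 'cx': 323.55748351476916, 'cy': 185.2778995549649, 'k1': -0.05856948223926248, 'R': array([[ 0.90011117, -0.43503041,  0.02341828],
       [-0.21248721, -0.48530829, -0.84813032],
       [ 0.38032757,  0.7584355 , -0.52926982]]), 't': array([-0.47515692,  0.15889105,  1.20560644])}
wrist {'fx': 294.591977133037, 'fy': 294.591977133037, 'cx': 320.5507963927887, 'cy': 197.63761401378932, 'k1': -7.911834799270171e-05, 'hand_eye': array([[ 9.99999903e-01, -3.12117755e-04, -3.09912987e-04,
        -8.09946721e-06],
       [ 3.85716192e-04,  9.60914755e-01,  2.76844153e-01,
        -7.14259529e-02],
       [ 2.11391986e-04, -2.76844246e-01,  9.60914782e-01,
        -1.43398782e-01],
       [ 0.00000000e+00,  0.00000000e+00,  0.00000000e+00,
         1.00000000e+00]])}
```

View pics/scene0.png

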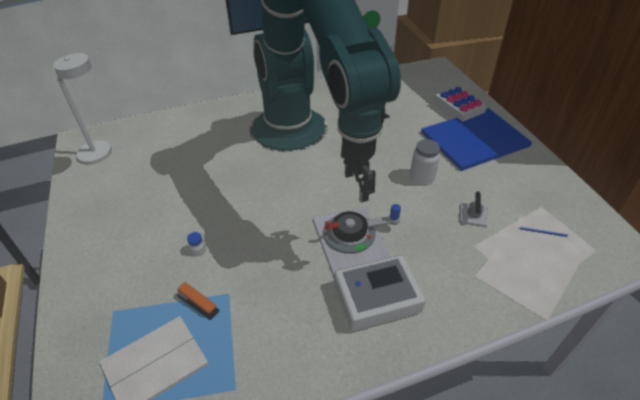

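View pics/side0.png

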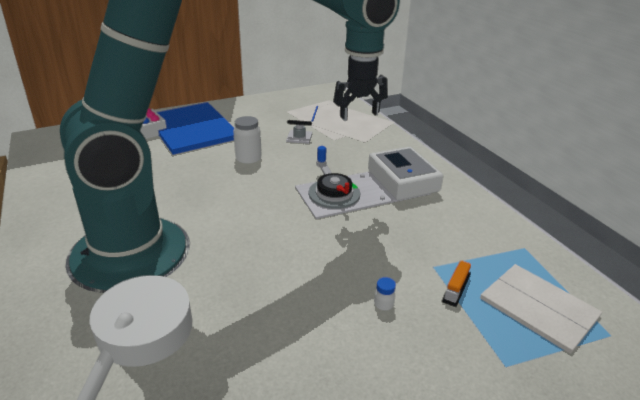

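View pics/wrist0.png

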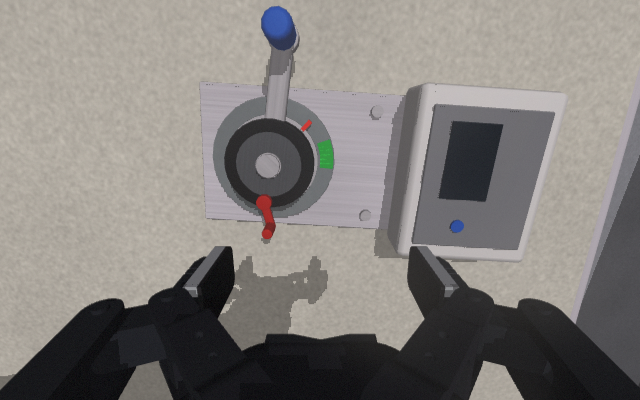

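```bash
cat > h.py <<'E'
import numpy as np, cv2, sys
from workcell import telemetry, vision, ctrl
from scipy.spatial.transform import Rotation as Ro
def grab(n,tag=None):
    o=telemetry.get_obs(); im=vision.grab_frame(n)
    if tag: cv2.imwrite(f"pics/{tag}.png",im)
    return o,im
def cam(n,o):
    c=vision.calibration(n); K=np.array([[c['fx'],0,c['cx']],[0,c['fy'],c['cy']],[0,0,1]]); d=np.array([c['k1'],0,0,0.])
    if 'hand_eye' in c:
        T=np.eye(4); T[:3,:3]=Ro.from_euler('xyz',o['ee_rot']).as_matrix(); T[:3,3]=o['tcp_pos']
        W=T@c['hand_eye']; R=W[:3,:3].T; t=-R@W[:3,3]
    else: R,t=np.array(c['R']),np.array(c['t'])
    return K,d,R,t
def ray(n,o,uv):
    K,d,R,t=cam(n,o); x=cv2.undistortPoints(np.array([[uv]],float),K,d)[0,0]
    return -R.T@t, R.T@np.array([x[0],x[1],1])
def onplane(n,o,uv,z):
    p,v=ray(n,o,uv); return p+v*(z-p[2])/v[2]
def proj(n,o,X):
    K,d,R,t=cam(n,o); return cv2.projectPoints(np.array([X],float),cv2.Rodrigues(R)[0],t,K,d)[0][0,0]
def blobs(im,col,amin=8):
    h=cv2.cvtColor(im,cv2.COLOR_BGR2HSV); H,S,V=[h[...,i].astype(int) for i in range(3)]
    m={'red':((H<8)|(H>172))&(S>140)&(V>60),'blue':(H>105)&(H<130)&(S>120)&(V>50),'green':(H>45)&(H<75)&(S>120)&(V>60)}[col].astype(np.uint8)
    n,l,s,c=cv2.connectedComponentsWithStats(m)
    return [(s[i,:].tolist(),c[i].round(1).tolist(),l==i) for i in range(1,n) if s[i,4]>=amin]
E
python3 - <<'E'
from h import *
o=telemetry.get_obs(); im=cv2.imread('pics/wrist0.png')
for c in('red','blue','green'):
    for b in blobs(im,c): print(c,b[0],b[1])
C=onplane('wrist',o,(267.5,165.5),.059); print('axis',C)
cv2.imwrite('pics/w0z.png',cv2.resize(im[80:250,190:350],None,fx=4,fy=4)[:600,:])
for n in('scene','side'):
    im=cv2.imread(f'pics/{n}0.png')
    for c in('red','blue','green'):
        for b in blobs(im,c): print(n,c,b[0],b[1])
    print(proj(n,o,C))
E
```

```text
red [301, 120, 11, 11, 52] [306.3, 125.0]
red [256, 195, 19, 44, 470] [266.2, 214.8]
blue [262, 6, 31, 35, 813] [276.7, 22.8]
blue [451, 220, 13, 13, 128] [456.9, 225.9]
green [318, 140, 15, 29, 348] [325.6, 154.3]
axis [0.56719195 0.01672416 0.059     ]
scene red [328, 222, 10, 6, 31] [333.4, 224.8]
scene blue [442, 88, 19, 9, 83] [450.7, 92.0]
scene blue [454, 96, 20, 10, 91] [463.8, 100.7]
scene blue [422, 109, 109, 61, 3568] [476.0, 138.8]
scene blue [392, 205, 8, 14, 90] [395.4, 211.0]
scene blue [188, 233, 13, 12, 129] [194.1, 238.3]
scene blue [356, 281, 4, 5, 16] [357.5, 283.0]
scene green [364, 12, 15, 15, 179] [371.6, 18.8]
scene green [356, 244, 10, 6, 41] [360.3, 246.5]
[350.52813785 221.11619415]
side red [337, 182, 13, 12, 89] [343.6, 187.9]
side blue [158, 103, 76, 51, 2660] [194.1, 127.8]
side blue [312, 107, 5, 14, 14] [314.1, 113.5]
side blue [143, 118, 6, 5, 17] [145.9, 120.6]
side blue [318, 146, 8, 16, 118] [321.4, 153.5]
side blue [408, 169, 4, 3, 10] [409.5, 170.2]
side blue [377, 277, 18, 18, 265] [385.5, 285.5]
side green [352, 183, 5, 6, 18] [353.7, 185.6]
[334.06959291 178.22371372]
```

View pics/w0z.png

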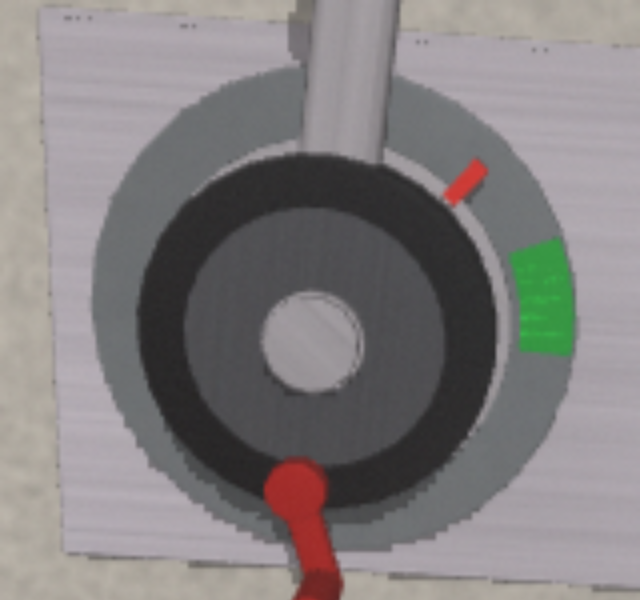

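```bash
python3 - <<'E'
from h import *
o=telemetry.get_obs(); im=cv2.imread('pics/wrist0.png')
C=onplane('wrist',o,(268,165.5),.059);print(C)
def an(uv,z):
    p=onplane('wrist',o,uv,z)-C; return p.round(4),np.hypot(p[0],p[1]).round(4),np.arctan2(p[0],p[1]).round(3)  # cw from +y
print('tip',an((310.8,121),.024)); print('green ctr',an((325.6,154.3),.018))
print('green corners',an((190+562/4,80+238/4),.018),an((190+574/4,80+356/4),.018))
print('pivot',an((263.7,202),.062)); print('tab top guess',an((267.5,234),.084),an((267.5,234),.072))
print('grip',an((276.5,22.8),.072))
for n in('side','scene'):
    for ph in (0.0,.05,.1): print(n,ph,proj(n,o,C+[.13*np.sin(ph),.13*np.cos(ph),.013]))
big=cv2.resize(im[0:60,230:330],None,fx=6,fy=6);big2=cv2.resize(im[190:250,230:330],None,fx=6,fy=6,)
cv2.imwrite('pics/w0y.png',np.hstack([cv2.resize(big,(400,240)),cv2.resize(big2,(400,240))]))
E
```

```text
[0.56773195 0.01672405 0.059     ]
tip (array([ 0.0455,  0.0456, -0.035 ]), np.float64(0.0644), np.float64(0.784))
green ctr (array([ 0.0628,  0.0065, -0.041 ]), np.float64(0.0631), np.float64(1.467))
green corners (array([ 0.0685,  0.0241, -0.041 ]), np.float64(0.0727), np.float64(1.233)) (array([ 0.0725, -0.0115, -0.041 ]), np.float64(0.0734), np.float64(1.727))
pivot (array([-0.0063, -0.0403,  0.003 ]), np.float64(0.0408), np.float64(-2.988))
tab top guess (array([ 0.0003, -0.0691,  0.025 ]), np.float64(0.0691), np.float64(3.137)) (array([-0.002 , -0.0743,  0.013 ]), np.float64(0.0743), np.float64(-3.115))
grip (array([0.0166, 0.1335, 0.013 ]), np.float64(0.1346), np.float64(0.124))
side 0.0 [314.76666727 153.82685672]
side 0.05 [316.75739009 153.44134719]
side 0.1 [318.78329211 153.10533761]
scene 0.0 [393.09219389 206.58359706]
scene 0.05 [394.04309078 208.14420386]
scene 0.1 [394.89434163 209.73979689]
```

View pics/w0y.png

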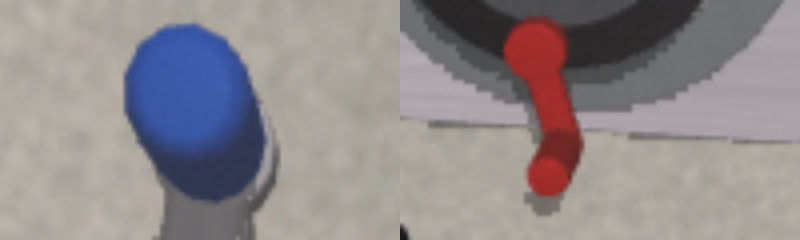

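jog_arm --series '[0,-2.7,2.8,2,0,0,-2.7,2.8,4,0,0,0,0,4,0,0,0,0,3,0,0,0,0,0,0]' --grip_force 20

```text
t: 0.65
tcp_pos: [0.5714, -0.0531, 0.102]
ee_rot: [-3.141, 0.006, -0.0]
wrist_force: [0.0, 0.0, -0.1]
finger_gap: 0.5
```

```bash
python3 - <<'E'
from h import *
o,im=grab('wrist','w1'); print(o['t'],o['tcp_pos'],o['ee_rot'],o['wrist_force'],o['finger_gap'])
for b in blobs(im,'red'): print(b[0],b[1])
E
```

```text
0.65 [ 0.57141111 -0.05309929  0.10195747] [-3.14131957e+00  6.24873476e-03 -2.27320877e-04] [ 0.02147566  0.02894737 -0.12147689] 0.49951050222320387
[369, 42, 16, 17, 120] [376.6, 50.3]
[291, 169, 32, 77, 1367] [309.0, 204.2]
```

View pics/w1.png

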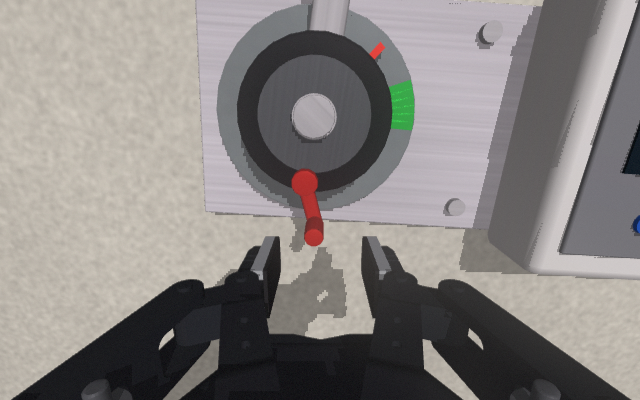

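```bash
python3 - <<'E'
from h import *
o=telemetry.get_obs(); print(onplane('wrist',o,(314,238),.084), onplane('wrist',o,(314,117),.059), onplane('wrist',o,(379,46),.024),onplane('wrist',o,(402,106.5),.018))
E
```

```text
[ 0.56879074 -0.05411023  0.084     ] [0.56862917 0.01588801 0.059     ] [0.61280374 0.06254506 0.024     ] [0.63320636 0.02286918 0.018     ]
```

jog_arm --series '[0,0,0.3,2.4,0,0,0,0,2,0,0,0,0,0,0]'

```text
t: 1.0
tcp_pos: [0.5735, -0.056, 0.0612]
ee_rot: [-3.142, 0.001, 0.0]
wrist_force: [-0.3, -0.5, 0.1]
finger_gap: 0.501
```

```bash
python3 - <<'E'
from h import *
o,im=grab('wrist','w2'); print(o['t'],o['tcp_pos'],o['ee_rot'],o['wrist_force'],o['finger_gap'])
E
```

```text
1.0 [ 0.57351203 -0.05595059  0.06116526] [-3.14157510e+00  1.47605813e-03  2.80115968e-04] [-0.33584793 -0.45127352  0.1198467 ] 0.5005940489455036
```

View pics/w2.png

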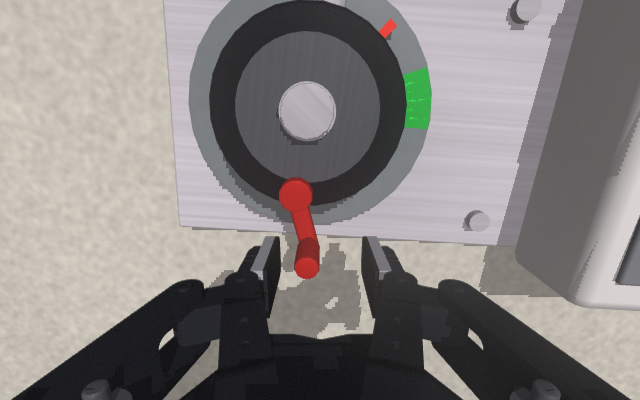

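jog_arm --series '[0,-1.0,0,0,0,0,-1.0,0,0,0,0,-0.6,0,0,0,0,-0.5,0,0,0,0,0,0,0,0]'

```text
t: 1.55
tcp_pos: [0.5423, -0.0561, 0.0619]
ee_rot: [3.142, -0.0, -0.0]
wrist_force: [1.2, -0.1, 0.7]
finger_gap: 0.499
```

```bash
python3 - <<'E'
from h import *
o,im=grab('wrist','w3'); print(o['t'],o['tcp_pos'],o['ee_rot'],o['wrist_force'],o['finger_gap'])
E
```

```text
1.55 [ 0.54233796 -0.05612771  0.06187677] [ 3.14153968e+00 -2.30259103e-04 -6.74985284e-05] [ 1.19428795 -0.13852245  0.67083588] 0.49879456937674566
```

View pics/w3.png

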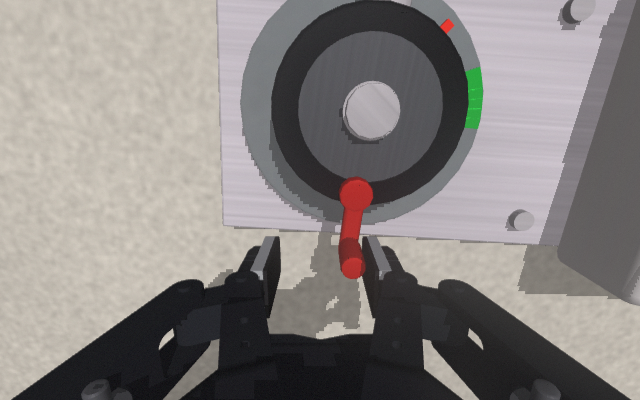

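jog_arm --series '[0,-0.4,0,0,0,0,-0.4,0,0,0,0,0,0,0,0]'

```text
t: 1.9
tcp_pos: [0.5343, -0.0561, 0.0614]
ee_rot: [3.142, 0.0, 0.0]
wrist_force: [-0.1, 0.3, -0.9]
finger_gap: 0.498
```

```bash
python3 - <<'E'
from h import *
o,im=grab('wrist','w4'); print(o['t'],o['tcp_pos'],o['wrist_force'],o['finger_gap'])
E
```

```text
1.9 [ 0.53432258 -0.05611081  0.06137332] [-0.0738095   0.3169771  -0.89203808] 0.4975710510975506
```

View pics/w4.png

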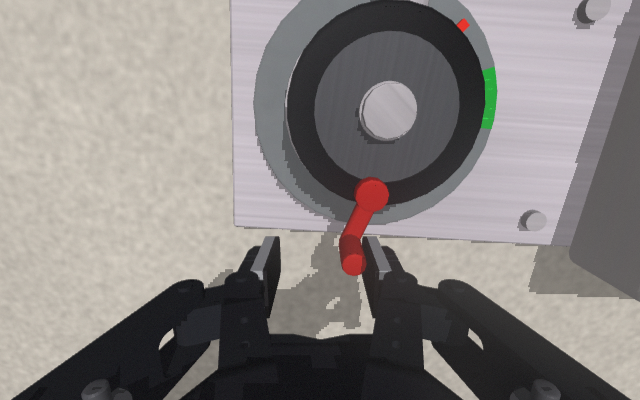

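```bash
python3 - <<'E'
from h import *
o=telemetry.get_obs()
C=onplane('wrist',o,(388.5,110.5),.059);P=onplane('wrist',o,(372,193),.062);T=onplane('wrist',o,(352,265),.084)
d=T-P;a=P-C
for v in(a,d): print(v, np.hypot(v[0],v[1]), np.arctan2(v[0],v[1])%(2*np.pi))
E
```

```text
[-0.00642093 -0.03972625  0.003     ] 0.04024180778841133 3.3018361562115417
[-0.0114573  -0.02808869  0.022     ] 0.030335533807950527 3.528888516443898
```

jog_arm --series '[0,-0.3,0,0,0,0,0,0,0,0]'

```text
t: 2.15
tcp_pos: [0.5316, -0.0561, 0.0614]
ee_rot: [3.142, 0.0, 0.0]
wrist_force: [1.1, -0.6, -0.1]
finger_gap: 0.502
```

jog_arm --series '[0,-0.1,0,0,0,0,0,0,0,0]'

```text
t: 2.35
tcp_pos: [0.5308, -0.0561, 0.0614]
ee_rot: [3.142, -0.0, 0.0]
wrist_force: [1.7, -0.0, -1.6]
finger_gap: 0.501
```

```bash
python3 - <<'E'
from h import *
o,im=grab('wrist','w5'); print(o['t'],o['tcp_pos'],o['wrist_force'],o['finger_gap'])
E
```

```text
2.35 [ 0.53077328 -0.05607466  0.06140953] [ 1.70042482 -0.04329066 -1.59459445] 0.5005804075817444
```

View pics/w5.png

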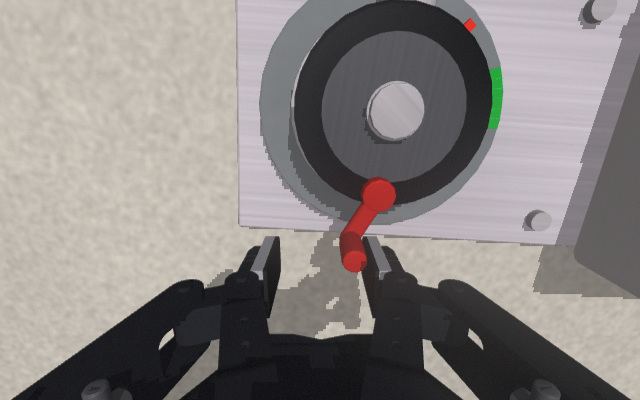

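jog_arm --series '[0,-0.1,0,0,0,0,0,0,0,0]'

```text
t: 2.6
tcp_pos: [0.5299, -0.056, 0.0615]
ee_rot: [3.142, -0.0, 0.0]
wrist_force: [3.0, 0.2, -1.8]
finger_gap: 0.499
```

```bash
python3 - <<'E'
from h import *
o,im=grab('wrist','w6'); print(o['t'],o['tcp_pos'],o['wrist_force'],o['finger_gap'])
for b in blobs(im,'red'): print(b[0],b[1])
cv2.imwrite('pics/w6z.png',cv2.resize(im[70:290,250:510],None,fx=3,fy=3)[:600])
E
```

```text
2.6 [ 0.52989855 -0.05604348  0.06146045] [ 3.0054395   0.17052554 -1.75603289] 0.49919409381788976
[465, 19, 13, 13, 93] [471.0, 24.6]
[340, 177, 57, 95, 2331] [365.4, 220.5]
```

View pics/w6z.png

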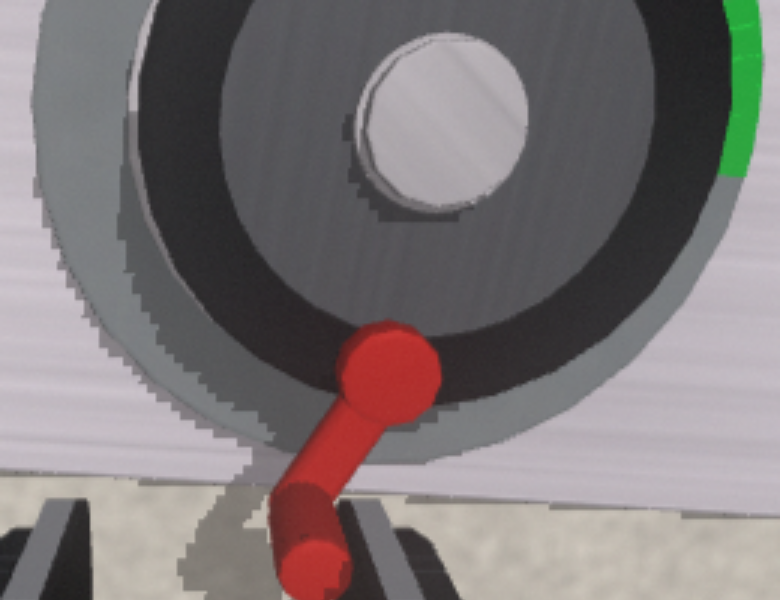

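```bash
python3 - <<'E'
from h import *
o=telemetry.get_obs()
C=onplane('wrist',o,(398.7,110.7),.059);P=onplane('wrist',o,(380.7,194),.063);T=onplane('wrist',o,(354.7,260),.084)
d=T-P;a=P-C
for v in(a,d): print(v, np.hypot(v[0],v[1]), np.arctan2(v[0],v[1])%(2*np.pi))
E
```

```text
[-0.00708926 -0.03991413  0.004     ] 0.04053881249489461 3.317372378570652
[-0.01451503 -0.02533824  0.021     ] 0.029201237314029998 3.6618102947625664
```

jog_arm --series '[0,-0.1,0,0,0,0,0,0,0,0]'

```text
t: 2.85
tcp_pos: [0.5288, -0.0561, 0.0614]
ee_rot: [3.142, -0.0, 0.0]
wrist_force: [3.4, -0.1, -3.4]
finger_gap: 0.5
```

```bash
python3 - <<'E'
from h import *
o,im=grab('wrist','w7'); print(o['t'],o['tcp_pos'],o['wrist_force'],o['finger_gap'])
for b in blobs(im,'red'): print(b[0],b[1])
E
```

```text
2.85 [ 0.52879379 -0.05606344  0.06143953] [ 3.41232006 -0.10802481 -3.41427758] 0.5004751026501092
[467, 18, 13, 14, 91] [473.1, 24.5]
[341, 177, 57, 94, 2326] [365.9, 220.0]
```

jog_arm --series '[0,1.2,0,0,0,0,0,0,-4,0,0,2,-5,-4,0,-1,2,-5,0,0,-1,0.8,-5,0,0]'

```text
t: 3.4
tcp_pos: [0.5841, 0.0781, 0.1325]
ee_rot: [-3.142, -0.002, -0.002]
wrist_force: [0.1, -0.5, -0.9]
finger_gap: 0.819
```

```bash
python3 - <<'E'
from h import *
o,im=grab('wrist','w8'); print(o['t'],o['tcp_pos'],o['ee_rot'],o['wrist_force'],o['finger_gap'])
for b in blobs(im,'blue'): print(b[0],b[1])
print('tub',onplane('scene',o,(426,148),.13),onplane('side',o,(247,123),.13)); print('clamp',onplane('scene',o,(478,200),.06),onplane('side',o,(299,123),.06))
E
```

```text
3.4 [0.58414594 0.07810066 0.13246449] [-3.14158386e+00 -2.01287858e-03 -1.91594921e-03] [ 0.14539079 -0.54533594 -0.85215868] 0.8193052217882353
[308, 99, 43, 44, 1492] [329.0, 120.8]
tub [0.42483371 0.32212622 0.13      ] [0.41452873 0.31257613 0.13      ]
clamp [0.61954538 0.40209496 0.06      ] [0.62099984 0.38849354 0.06      ]
```

View pics/w8.png

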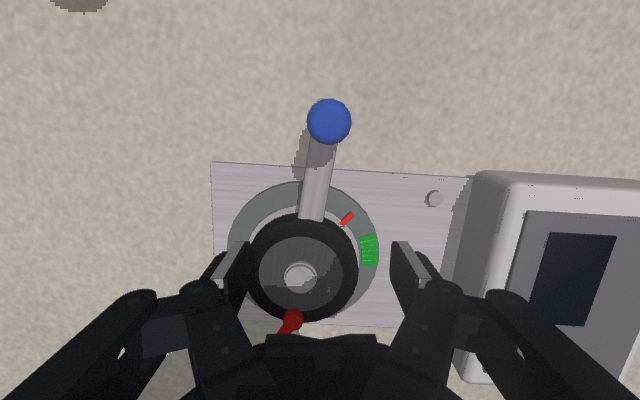

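```bash
python3 - <<'E'
from h import *
o=telemetry.get_obs()
G=onplane('wrist',o,(329.5,120.5),.094); C=onplane('wrist',o,(301,277),.059); v=G-C
print(G,C,v,np.hypot(v[0],v[1]),np.arctan2(v[0],v[1]))
tip=onplane('wrist',o,(351,213),.024)-C; g=onplane('wrist',o,(369,250),.018)-C
print(np.arctan2(tip[0],tip[1]),np.arctan2(g[0],g[1]),np.hypot(*tip[:2]))
E
```

```text
[0.58840542 0.15566998 0.094     ] [0.56781473 0.02955679 0.059     ] [0.02059069 0.12611319 0.035     ] 0.12778307122285285 0.16184345239081985
0.7751570903378082 1.4918915731579194 0.06190784383944311
```

```bash
python3 - <<'E'
from h import *
grab('wrist')
o,im=grab('wrist','w9'); print(o['t'],o['tcp_pos'],o['ee_rot'],np.abs(o['qd']).max())
for b in blobs(im,'blue'): print(b[0],b[1])
E
```

```text
3.5 [0.58274765 0.08484902 0.13130872] [-3.13864473e+00  1.29197637e-04  8.29154734e-03] 0.08418234373274759
[311, 111, 44, 44, 1462] [332.5, 132.6]
```

View pics/w9.png

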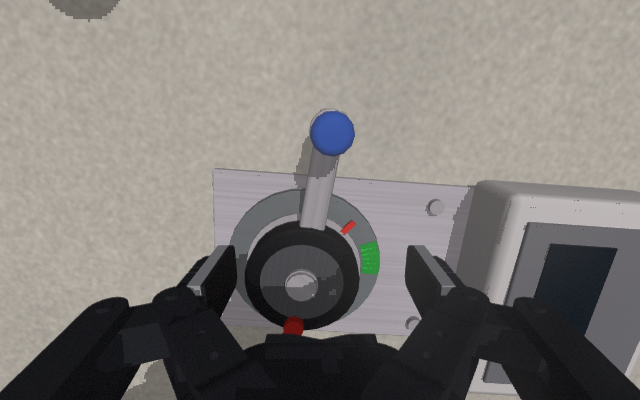

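```bash
python3 - <<'E'
from h import *
o,im=grab('wrist')
print(o['t'],o['tcp_pos'],o['ee_rot'],np.abs(o['qd']).max()); b=blobs(im,'blue')[0];print(b[1])
G=onplane('wrist',o,b[1],.094); C=onplane('wrist',o,(302,286),.059); v=G-C
print(G,C,v,np.hypot(v[0],v[1]),np.arctan2(v[0],v[1]))
E
```

```text
3.55 [0.58244696 0.08092026 0.13103629] [-3.14056367e+00  7.61427702e-04  5.36379060e-03] 0.05456026733567537
[332.8, 125.8]
[0.58932612 0.14495712 0.094     ] [0.56719804 0.01370721 0.059     ] [0.02212808 0.13124991 0.035     ] 0.1331021800308653 0.16702430113673564
```

jog_arm --series '[-1,0.3,-3.2,0,0,-1,0.3,-3.2,0,0,-1,0,0,0,0,-1,0,0,0,0]'

```text
t: 4.0
tcp_pos: [0.5883, 0.1401, 0.131]
ee_rot: [3.141, 0.001, -0.0]
wrist_force: [0.2, -0.9, 0.0]
finger_gap: 1.0
```

```bash
python3 - <<'E'
from h import *
o,im=grab('wrist','w10')
print(o['t'],o['tcp_pos'],o['ee_rot'],np.abs(o['qd']).max(),o['finger_gap']); b=blobs(im,'blue')[0];print(b[1])
G=onplane('wrist',o,b[1],.094); print(G)
E
```

```text
4.0 [0.58826199 0.14011658 0.13103318] [ 3.14089722e+00  6.47111609e-04 -4.09368551e-04] 0.019648363513393437 0.9998035690680919
[322.8, 212.6]
[0.58962508 0.14946194 0.094     ]
```

View pics/w10.png

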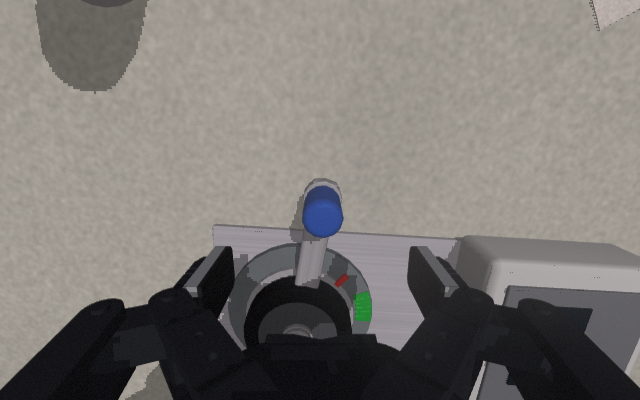

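jog_arm --series '[-1,0.1,-0.6,3,0,-1,0,0,3,0,-1,0,0,1.4,0,-1,0,0,0,0]'

```text
t: 4.45
tcp_pos: [0.5883, 0.1453, 0.0556]
ee_rot: [3.14, 0.003, -0.002]
wrist_force: [-0.1, -0.3, 1.5]
finger_gap: 1.006
```

```bash
python3 - <<'E'
from h import *
o,im=grab('wrist','w11')
print(o['t'],o['tcp_pos'],o['ee_rot'],o['wrist_force'],o['finger_gap'])
E
```

```text
4.45 [0.5883074  0.14533769 0.05563175] [ 3.14016691e+00  3.11645500e-03 -1.54848619e-03] [-0.11946109 -0.3139445   1.4636556 ] 1.0062257986074015
```

View pics/w11.png

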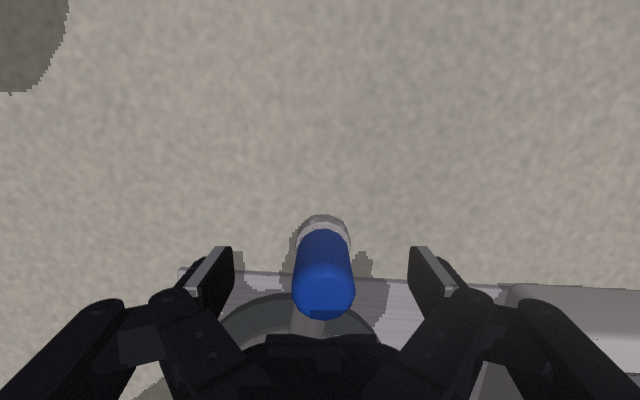

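```bash
python3 - <<'E'
from h import *
o=telemetry.get_obs()
print(onplane('wrist',o,(324,290),.094))
E
```

```text
[0.5905456  0.14682094 0.094     ]
```

jog_arm --series '[1,0,0,0,0,1,0,0,0,0,1,0,0,0,0,1,0,0,0,0]' --grip_force 30

```text
t: 4.9
tcp_pos: [0.5894, 0.1471, 0.0578]
ee_rot: [-3.141, -0.001, 0.0]
wrist_force: [-0.2, -0.4, -0.9]
finger_gap: 0.331
```

jog_arm --series '[1,-1.0,-0.1,0,0,1,-0.95,-0.07,0,0,1,-0.97,0.06,0,0,1,-0.97,0.06,0,0,1,0,0,0,0]'

```text
t: 5.4
tcp_pos: [0.5491, 0.1477, 0.0578]
ee_rot: [-3.141, 0.0, 0.001]
wrist_force: [-2.5, 1.1, 7.6]
finger_gap: 0.312
```

```bash
python3 - <<'E'
from h import *
o,im=grab('wrist','w12'); print(o['t'],o['tcp_pos'],o['ee_rot'],o['wrist_force'],o['finger_gap'])
o,s=grab('scene','s12'); o,s2=grab('side','d12')
a=cv2.resize(s[180:260,300:420],None,fx=5,fy=5)[:, :600];b=cv2.resize(cv2.imread('pics/scene0.png')[180:260,300:420],None,fx=5,fy=5)
cv2.imwrite('pics/s12z.png',np.hstack([cv2.resize(a,(400,270)),cv2.resize(b,(400,270))]))
E
```

```text
5.4 [0.54913349 0.14770159 0.05781375] [-3.14140714e+00  4.32601345e-05  5.04174835e-04] [-2.53305982  1.1095902   7.63980996] 0.3120505827639417
```

View pics/s12z.png

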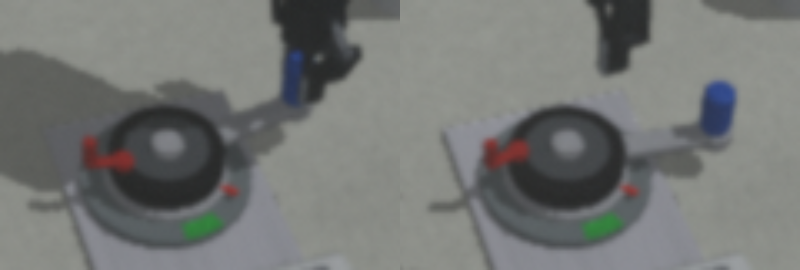

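View pics/w12.png

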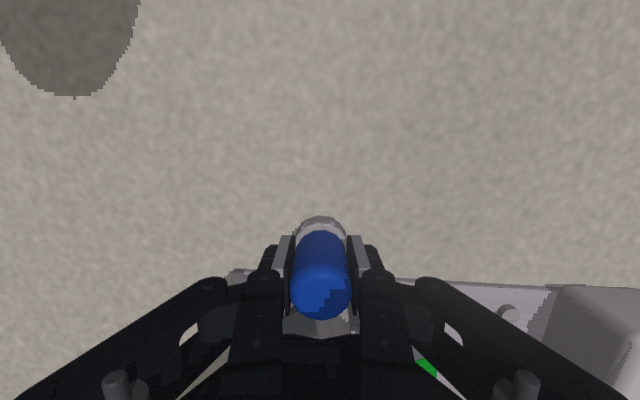

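jog_arm --series '[1,-1.9,0.41,0,0,1,-1.82,0.69,0,0,1,-1.7,0.95,0,0,1,-1.54,1.2,0,0,1,0,0,0,0]'

```text
t: 6.05
tcp_pos: [0.4785, 0.1141, 0.0578]
ee_rot: [3.141, 0.001, -0.0]
wrist_force: [-4.0, 3.2, 10.3]
finger_gap: 0.312
```

jog_arm --series '[1,-0.67,0.7,0,0,1,-0.67,0.71,0,0,1,-0.56,0.8,0,0,1,0,0,0,0]'

```text
t: 6.45
tcp_pos: [0.46, 0.0926, 0.0577]
ee_rot: [-3.142, 0.002, -0.0]
wrist_force: [-9.4, 3.4, 17.5]
finger_gap: 0.316
```

```bash
python3 - <<'E'
from h import *
o,im=grab('wrist','w13'); print(o['t'],o['tcp_pos'],o['ee_rot'],o['wrist_force'],o['finger_gap'])
v=o['tcp_pos']-[.568,.0168,0]; print(np.arctan2(v[0],v[1]),np.hypot(v[0],v[1]))
o,s=grab('scene','s13')
a=cv2.resize(s[180:260,300:420],None,fx=5,fy=5)
cv2.imwrite('pics/s13z.png',np.vstack([cv2.resize(a,(390,260)),cv2.resize(im,(390,244))]))
E
```

```text
6.45 [0.46000183 0.09263594 0.05766508] [-3.14153919e+00  1.52865744e-03 -2.84686994e-05] [-9.37819868  3.36163718 17.54599173] 0.31620188131848626
-0.9585977116952619 0.13196474506502637
```

View pics/s13z.png

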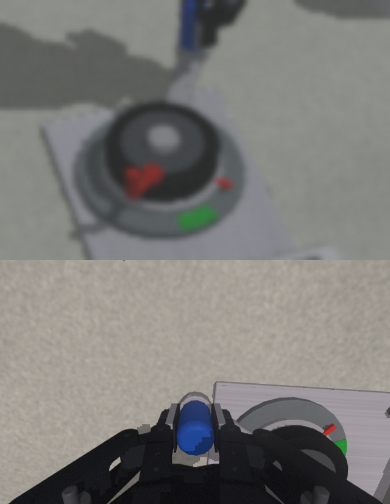

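jog_arm --series '[1,-0.35,0.4,0,0,1,-0.3,0.42,0,0,1,0,0,0,0]'

```text
t: 6.85
tcp_pos: [0.4546, 0.0844, 0.0577]
ee_rot: [3.142, -0.0, -0.0]
wrist_force: [-2.0, -0.3, 12.6]
finger_gap: 0.314
```

```bash
python3 - <<'E'
from h import *
o,s=grab('scene','s14'); o,im=grab('wrist','w14'); print(o['t'],o['tcp_pos'],o['ee_rot'],o['wrist_force'],o['finger_gap'])
v=o['tcp_pos']-[.568,.0168,0]; print(np.arctan2(v[0],v[1]),np.hypot(v[0],v[1]))
for b in blobs(im,'red')+blobs(im,'green'): print(b[0],b[1])
cv2.imwrite('pics/w14z.png',cv2.resize(im[200:400,300:640],None,fx=2.2,fy=2.2))
E
```

```text
6.9 [0.4546277  0.08442324 0.05769604] [ 3.14142828e+00  2.26325091e-05 -1.87218959e-04] [-3.25324208 -0.8592419  12.27072269] 0.31190456364708263
-1.0329760202549108 0.13200826309962266
[541, 257, 22, 20, 223] [551.0, 266.3]
[560, 283, 19, 24, 236] [572.0, 292.4]
```

View pics/w14z.png

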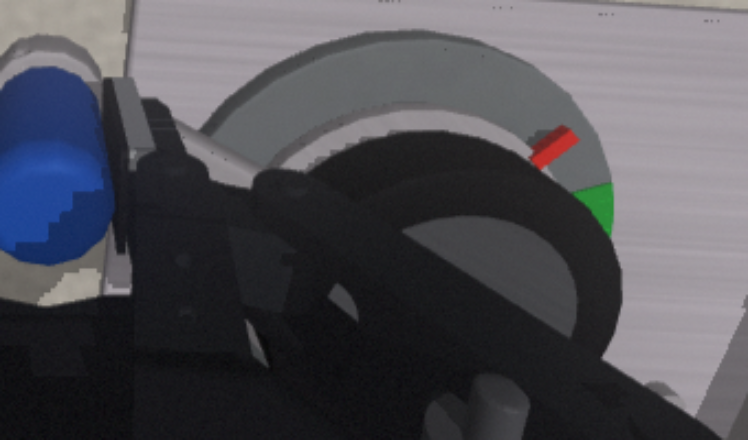

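```bash
python3 - <<'E'
from h import *
o=telemetry.get_obs(); C=np.array([.568,.0168,0])
for uv,z in(((560.5,260),.024),((300+612/2.2,200+182/2.2),.018)):
    v=onplane('wrist',o,uv,z)-C; print(v,np.arctan2(v[0],v[1]),np.hypot(v[0],v[1]))
E
```

```text
[0.04643237 0.04471177 0.024     ] 0.804273708476664 0.06446012574129366
[0.06831762 0.02373465 0.018     ] 1.2364251910994644 0.07232309432939903
```

jog_arm --series '[1,0.89,-1.3,0,0,1,1.04,-1.18,0,0,1,1.17,-1.05,0,0,1,1.29,-0.9,0,0,1,0,0,0,0]'

```text
t: 7.45
tcp_pos: [0.4998, 0.1302, 0.0577]
ee_rot: [-3.141, -0.001, 0.001]
wrist_force: [-1.1, 3.2, 14.8]
finger_gap: 0.316
```

```bash
cat > m.py <<'E'
from h import *
tag=sys.argv[1]
o,im=grab('wrist','w'+tag); print(o['t'],o['tcp_pos'],o['ee_rot'],o['wrist_force'],o['finger_gap'])
C=np.array([.568,.0168,0]); v=o['tcp_pos']-C; print(np.arctan2(v[0],v[1]),np.hypot(v[0],v[1]))
for c,z in(('red',.024),('green',.018)):
    for b in blobs(im,c):
        ys,xs=np.nonzero(b[2]); A=[]
        for u,w in zip(xs,ys):
            p=onplane('wrist',o,(u,w),z)-C; A.append((np.arctan2(p[0],p[1]),np.hypot(p[0],p[1])))
        A=np.array(A); print(c,b[0],b[1],'ang',A[:,0].min().round(3),A[:,0].mean().round(3),A[:,0].max().round(3),'r',A[:,1].min().round(4),A[:,1].max().round(4))
E
python3 m.py 15
```

```text
7.45 [0.49978981 0.13023183 0.05771471] [-3.14105365e+00 -8.00533200e-04  1.14807200e-03] [-1.14009013  3.18704802 14.79758223] 0.31558022728142554
-0.541398325150587 0.13236091094741895
```

View pics/w15.png

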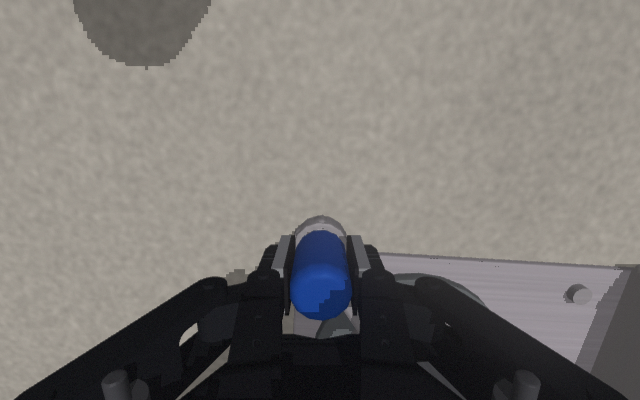

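```bash
cat > sc.py <<'E'
from h import *
tag=sys.argv[1]
o,s=grab('scene','s'+tag); C=np.array([.568,.0168,0])
for c,z in(('red',.024),('green',.018)):
    h=cv2.cvtColor(s,cv2.COLOR_BGR2HSV)
    for b in blobs(s,c,4):
        if not(300<b[1][0]<420 and 180<b[1][1]<280): continue
        p=onplane('scene',o,b[1],z)-C; print(c,b[0],b[1],np.arctan2(p[0],p[1]).round(3),np.hypot(p[0],p[1]).round(4))
a=cv2.resize(s[190:262,310:400],None,fx=8,fy=8,interpolation=cv2.INTER_CUBIC); cv2.imwrite(f'pics/s{tag}z.png',a)
E
python3 sc.py 15
```

```text
red [331, 228, 3, 3, 8] [332.1, 228.9] -2.744 0.0516
red [333, 229, 11, 6, 37] [338.0, 231.6] -3.009 0.0357
green [355, 244, 11, 6, 42] [360.2, 246.5] 1.493 0.0626
```

View pics/s15z.png

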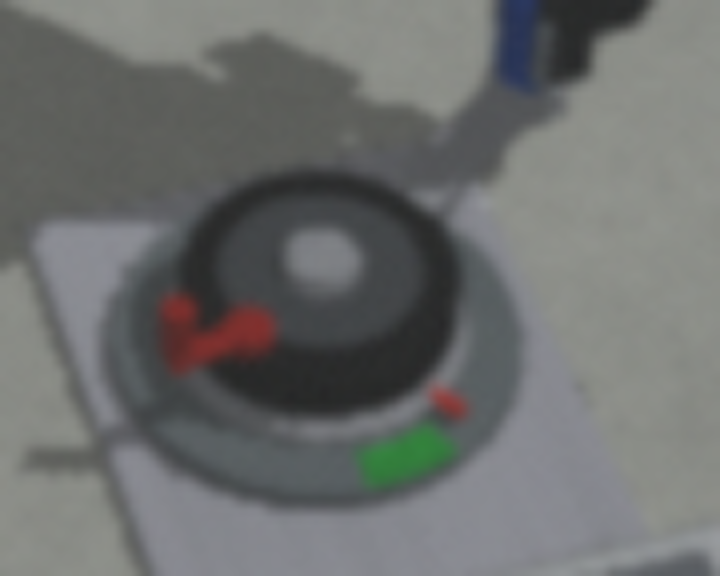

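```bash
cat > sp.py <<'E'
from h import *
o=telemetry.get_obs(); C=np.array([.568,.0168,0])
u,w=float(sys.argv[1]),float(sys.argv[2])
p=onplane('scene',o,(310+(u-3.5)/8,190+(w-3.5)/8),.024)-C; print(np.arctan2(p[0],p[1]).round(3),np.hypot(p[0],p[1]).round(4))
E
python3 sp.py 450 402; python3 sp.py 460 410; python3 sp.py 461 412
```

```text
1.081 0.0568
1.089 0.0617
1.096 0.0625
```

jog_arm --series '[1,1.15,-0.62,0,0,1,1.21,-0.5,0,0,1,1.25,-0.37,0,0,1,0.8,-0.16,0,0,1,0,0,0,0]'

```text
t: 8.05
tcp_pos: [0.5435, 0.1467, 0.0578]
ee_rot: [-3.14, -0.001, 0.001]
wrist_force: [-1.4, 5.0, 11.5]
finger_gap: 0.319
```

```bash
python3 sc.py 16; python3 - <<'E'
from h import *
o=telemetry.get_obs();v=o['tcp_pos']-[.568,.0168,0]; print(o['t'],np.arctan2(v[0],v[1]),np.hypot(v[0],v[1]),o['wrist_force'])
E
```

```text
red [326, 222, 3, 2, 4] [327.0, 222.8] -2.419 0.071
red [329, 226, 11, 4, 34] [334.4, 227.8] -2.645 0.0454
green [355, 245, 11, 5, 33] [359.8, 247.0] 1.521 0.0638
8.1 -0.18840382959999072 0.13225086354772195 [-0.88742794  5.80931486  8.9829853 ]
```

View pics/s16z.png

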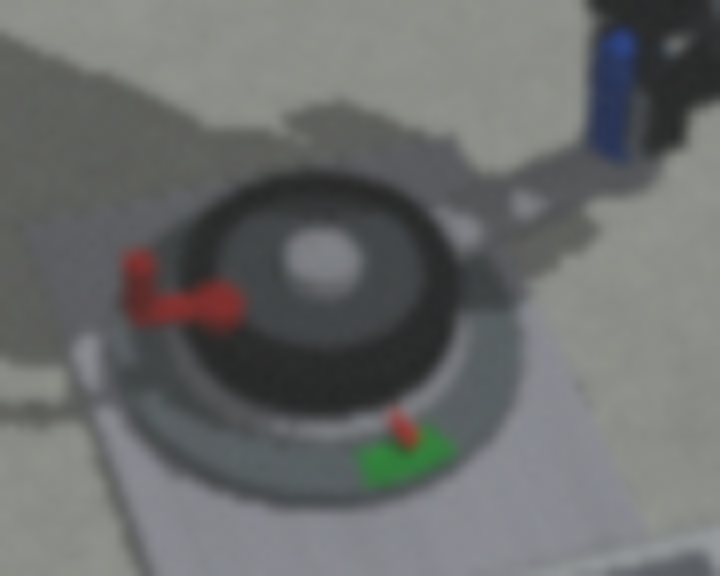

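```bash
python3 sp.py 410 440;python3 sp.py 412 445
```

```text
1.457 0.0614
1.465 0.0637
```

jog_arm --series '[-1,0,0,0,0,-1,0,0,0,0,-1,0,0,0,0,-1,0,0,0,0,-1,0,0,0,0]'

```text
t: 8.6
tcp_pos: [0.543, 0.1453, 0.0572]
ee_rot: [3.141, 0.0, -0.0]
wrist_force: [-0.5, 1.0, 0.5]
finger_gap: 1.001
```

jog_arm --series '[-1,0,0,-2,0,-1,0,0,-4,0,-1,0,2,-4,0,-1,0,4,-4,0,-1,0,3,-2,0]'

```text
t: 9.1
tcp_pos: [0.5437, 0.0588, 0.2155]
ee_rot: [-3.141, -0.003, 0.0]
wrist_force: [0.3, -1.0, -1.5]
finger_gap: 1.001
```

jog_arm --series '[-1,0,0,0,0,-1,0,0,0,0,-1,0,0,0,0,-1,0,0,0,0]'

```text
t: 9.5
tcp_pos: [0.5428, 0.0611, 0.2117]
ee_rot: [3.142, 0.002, 0.001]
wrist_force: [0.3, -0.6, 0.1]
finger_gap: 0.996
```

```bash
python3 m.py 17; python3 sc.py 17
```

```text
9.5 [0.54275656 0.06108251 0.21172064] [3.14157793e+00 1.52144333e-03 1.41462301e-03] [ 0.27600474 -0.61466719  0.11360124] 0.9956256688518385
-0.5181095442367616 0.050972263571284725
red [386, 205, 11, 6, 45] [391.0, 207.7] ang 1.384 1.432 1.477 r 0.0522 0.0641
red [340, 251, 18, 48, 447] [347.2, 271.9] ang -3.135 3.011 3.137 r 0.0487 0.1154
green [387, 194, 15, 27, 282] [394.4, 207.5] ang 1.221 1.472 1.733 r 0.0557 0.0715
red [328, 226, 12, 4, 34] [334.3, 227.9] -2.654 0.0456
green [356, 245, 10, 5, 31] [360.0, 247.0] 1.513 0.064
```

View pics/w17.png

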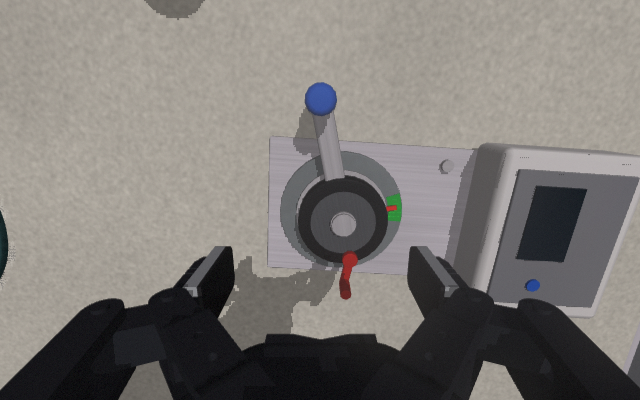

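View pics/s17z.png

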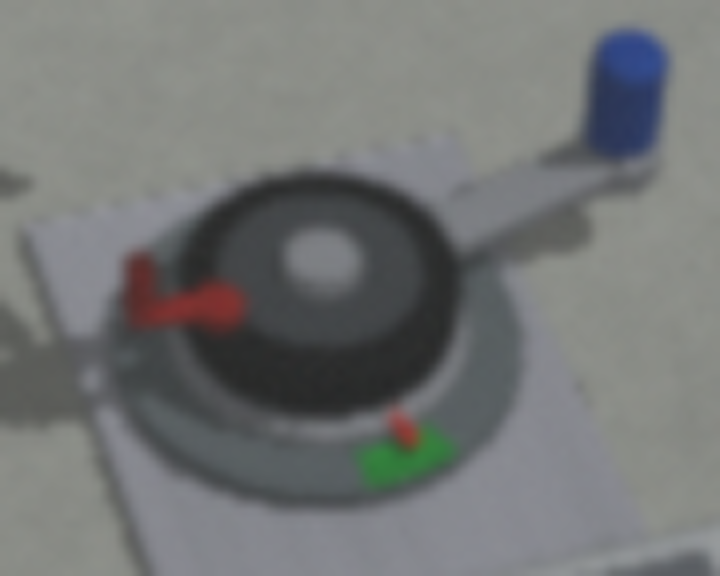

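```bash
python3 - <<'E'
from h import *
o=telemetry.get_obs(); im=cv2.imread('pics/w17.png')
f=lambda uv,z:onplane('wrist',o,uv,z)
an=lambda v:np.arctan2(v[0],v[1])
C=f((343.5,224),.059)
G=f((321,98),.094);P=f((350,258),.062);T=f((345,295.5),.084)
print(C,an(G-C),an(P-C),an(T-P)%(2*np.pi), 'lever',(an(T-P)-an(G-C)-np.pi)%(2*np.pi),np.hypot(*(T-P)[:2]))
cv2.imwrite('pics/w17z.png',cv2.resize(im[240:310,300:400],None,fx=6,fy=6))
E
```

```text
[0.56727461 0.01741247 0.059     ] -0.1895838058135653 2.9432343583094336 3.3380964078621633 lever 0.3860875600859357 0.03307720653331933
```

View pics/w17z.png

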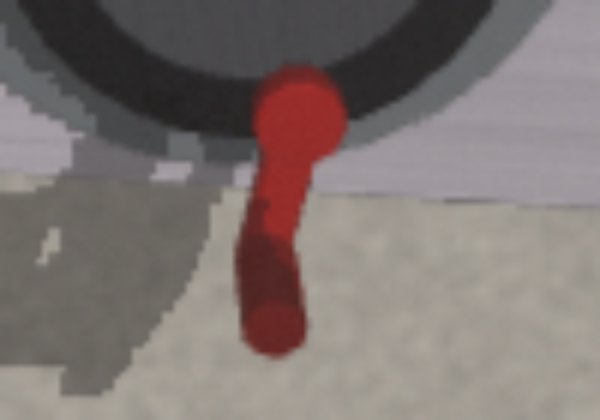

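```bash
python3 -c "
from workcell import ctrl; print(ctrl.finish_job())"
```

```text
the job is handed in; nothing more can be done
None
```

The screw is tightened, its red pointer stands inside the green sector, and I handed the job in at about 9.6 s of the 51 s allowed. The interface reports no verdict.

- **Lever:** I pushed the tab over to tighten with one finger pad, using about 3.4 N at most. At the end I measured it at about +0.37 to +0.39, close to its +0.40 stop.
- **Free-wheel check:** I held the blue grip and swung the handle about 1.2 rad anticlockwise. The pointer stayed where it started within measuring error: 0.78 and 0.775 before, 0.80 after.
- **Tightening:** One clockwise stroke of about 0.85 rad brought the screw to about 0.65–0.67. The green sector spans 0.45 to 0.95.
- **Last look:** With the gripper open and clear above the work, the wrist and scene cameras both showed the pointer in green and the handle where I left it.

**Less certain points:**
- While I held the grip, the wrist read up to about 17 N vertically and 9 N sideways. The sideways part looks like a roughly 2 mm error in my axis estimate; I did not find the cause of the vertical part. Both are well under the limits and went away on release.
- The two cameras disagreed by about 0.02–0.04 rad on the green sector's centre, which does not change the result.
- I never moved near the tub, jar, stapler or spare clamp, but I made no separate before-and-after measurement of them.

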